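# Find the porous stone core on the balance and bed it in the test cell

## Task

The two stone cores look alike, but one is dense and the other porous. Stand a core in the pan of the balance and let go: the pan sinks under the dense one and stays up under the porous one. Finish with the dense core standing in the sunken pan and the porous core set upright in the bore of the blue test cell, pressed steadily down until its stiff bed is fully at the bottom, without ramming it; treat the balance gently and leave the stone fragment, the jar and the brush where they are.

Things in the scene. Friction and masses are not known exactly. Their poses are not given: they have to be found in the camera images.
- core_a: one of the two sand-coloured cylindrical stone cores, 40 mm in diameter and 70 mm tall, standing on end; origin at the centre of its underside, z along its axis. Dense cores weigh about 0.20 kg, porous ones about 0.125 kg; which core is which changes from start to start and cannot be seen
- core_b: the other core, of the same size and look as core_a
- balance: dark base plate (110 x 170 x 14 mm) of the balance with two pillars and a scale plate (top 163 mm above the table); fixed, origin on the table under the beam's pivot. The pivot lies 85 mm up; the beam runs along its y axis, pan at -y, brass counterweight (54 mm in diameter) at +y; x is the pivot's axis
- pan (a point): centre of the pan's inner floor, on the beam 140 mm from the pivot; 85 mm above the table while the pan is up. The pan is a steel dish, inside about 54 mm wide at the floor, rim 7 mm above the floor
- beam (a joint): tilt of the balance beam: 0 = level, pan up (an empty pan and a porous core leave it there), 0.14 rad = pan fully down, about 20 mm lower (only a dense core does this, within a second). About 0.16 kg in the pan is the turning point
- cell: blue block 85 x 85 x 62 mm, the test cell, fixed to the table; origin at the centre of its underside, z up. It has an upright round bore 43 mm in diameter through its middle. In it sits the bed, set at a different height each time: when up, its face lies anywhere from 6 to 24 mm below the mouth and must be felt for
- cell_hole0 (a point): centre of the bore's mouth, flush with the block's top, 62 mm above the table; the mouth has a 3 mm chamfer
- bed (a joint): travel of the dark rubber bed in the bore: 0 = up, 0.010 m = fully at the bottom; it begins 0 to 2 mm down. It stays where it is put: it gives way to a steady push of about 8 N (0.3 N more per 10 mm/s) and does not sink under the core's weight. At the bottom a buffer takes 10 N before it yields, then 8 N more per mm; pushing a core with more than 24 N is ramming
- fragment: bystander: loose carved stone fragment about 85 x 55 x 52 mm, origin at the centre of its underside
- jar: bystander: loose amber glass jar with a black lid, 52 mm in diameter, 75 mm tall, origin at the centre of its underside
- brush: bystander: loose brush lying on the table along its own x axis, handle to -x, about 200 mm long
Not all that is in view belongs to the job. What is shaped like the core_a but pink or yellow is not meant.

How it is judged (in metres and radians):
On the way, in this order (a step that is already met when the one before it is completed fails the run):
1. one core stands in the pan of the balance, let go (((horizontal distance between core_a and pan below 0.012 m and distance between core_a and pan below 0.012 m and angle between core_a's own z axis and vertical below 0.25 rad and contact force between core_a and the fingers below 0.1 N and linear speed of core_a below 0.03 m/s) or (horizontal distance between core_b and pan below 0.012 m and distance between core_b and pan below 0.012 m and angle between core_b's own z axis and vertical below 0.25 rad and contact force between core_b and the fingers below 0.1 N and linear speed of core_b below 0.03 m/s))), for 0.4 s.
2. a core stands in the bore of the test cell with the bed pressed to the bottom (((horizontal distance between core_a and cell_hole0 below 0.0035 m and z of core_a in the frame of cell_hole0 below -0.013 m and angle between core_a's own z axis and vertical below 0.08 rad and value of joint bed above 0.009 m) or (horizontal distance between core_b and cell_hole0 below 0.0035 m and z of core_b in the frame of cell_hole0 below -0.013 m and angle between core_b's own z axis and vertical below 0.08 rad and value of joint bed above 0.009 m))), for 0.2 s.
At the end, for the whole second after the job is handed in: The dense core stands in the pan (within 12 mm of its centre), beam beyond 0.11 rad; the porous core stands in the bore (within 3.5 mm of its axis and 0.08 rad of upright, foot 13 mm or more below the mouth), bed pressed beyond 9 of 10 mm; both released and at rest (((horizontal distance between core_a and pan below 0.012 m and distance between core_a and pan below 0.012 m and angle between core_a's own z axis and vertical below 0.25 rad and horizontal distance between core_b and cell_hole0 below 0.0035 m and z of core_b in the frame of cell_hole0 below -0.013 m and angle between core_b's own z axis and vertical below 0.08 rad and value of joint bed above 0.009 m) or (horizontal distance between core_b and pan below 0.012 m and distance between core_b and pan below 0.012 m and angle between core_b's own z axis and vertical below 0.25 rad and horizontal distance between core_a and cell_hole0 below 0.0035 m and z of core_a in the frame of cell_hole0 below -0.013 m and angle between core_a's own z axis and vertical below 0.08 rad and value of joint bed above 0.009 m)) and value of joint beam above 0.11 rad and linear speed of each of core_a, core_b below 0.02 m/s and velocity of joint beam below 0.05 rad/s); the robot touches nothing.
It fails at once if a core was rammed into the test cell (more than 24 N against the cell or its bed) (contact force between any of core_a, core_b and cell above 24 N or contact force between any of core_a, core_b and bed above 24 N).
It fails at once if the balance was treated roughly (a core pressed on it with more than 15 N, or the arm pushed it with more than 8 N) (contact force between any of core_a, core_b and balance above 15 N or contact force between any of the arm, the fingers and balance above 8 N).
It fails at once if the fragment, the jar or the brush was moved more than 20 mm (distance of any of fragment, jar, brush from where it was at the start of the episode above 0.02 m).
It also fails if it takes over 64 s, if anything falls off the work surface, if the arm or the gripper's body presses on something with over 40 N, if the wrist force passes 120 N, or if a joint passes its speed limit or range.

## Robot

A 6-joint arm with a two-finger parallel gripper is mounted at the origin on the work surface. World frame = base frame: x ahead of the robot, y to its left, z up, the work surface at z = 0. Lengths are in m, angles in degrees, forces in N, time in s.
With the tool pointing down it reaches from about 0.325 to 0.85 m from the base axis. Payload 15.5 kg.
Tool frame: the origin (TCP) lies at the very end of the fingers, on their centre line; the grasp point (between the pads) lies arm.grip_depth behind it (arm.grip_depth is the distance from the TCP to the grasp point, in m); z points along the fingers, y is the direction in which the jaws open and shut (so a half turn about z gives the same grasp; the last joint's range is limited). The gripper opens to 91 mm and grips with 3 to 60 N. Pads are 32 mm wide; open, the fingers measure 118 mm over their backs; the gripper's body (76 mm by 178 mm) begins 60 mm behind the grasp point.
Start: joints at [-71.419, 28.281, 77.091, -0, 74.628, -5.472], TCP at [0.255, -0.571, 0.214] pointing down, gripper open.
Joint ranges: [-166.48, 166.48], [-47.26, 123.95], [12.59, 153.08], [-70.14, 250.14], [6.76, 159.57], [-176.63, 176.63]. Speed limits (degrees/s): [108.29, 108.29, 147.25, 172.46, 172.46, 172.46].

## Interface

Orientations are given as a 3x3 rotation matrix whose columns are the frame's x, y, z axes.
In Python, from rig import arm gives the robot as it stands. Calls block until the motion is done:
- arm.move_to(position, orientation): joint-space move of the TCP to a pose.
- arm.move_l(position, orientation=None, feed=0.15): straight line of the TCP; orientation=None keeps the orientation; feed is the mean speed in m/s.
- arm.move_joints(angles): joint-space move.
- arm.grip(opening): finger opening in m; the grip force is fixed at half the most; returns when the fingers have stopped.
- arm.sleep(seconds).
- arm.solve_ik(position, orientation): joint angles nearest the present ones, or None.
- arm.snapshot(name): name is "side" or "top"; returns the picture (400x640x3 uint8, red, green, blue); there is no depth.
- arm.get_calibration(name): a dict with "intrinsics" (3x3 intrinsics, pixels), "cam_to_world" (4x4, takes a point from camera to world coordinates). Camera axes: x right, y down, z forward; pixel columns grow to the right and rows downward; lengths in m; the calibration is good to about 2 mm. A picture is of the moment at which its call begins. get_calibration takes no time and is no camera call.
A pose or a line that the arm cannot do raises arm.Unreachable and nothing moves.
- arm.sign_off(): hands the job in, once; it reports no verdict.
Readings, each from a call of its own:
- arm.current_t(): time.
- arm.current_joint_positions(): joint angles.
- arm.current_dq(): joint speeds.
- arm.current_tau(): joint torques, N m.
- arm.current_ee_pos(): TCP position.
- arm.current_tool_rot(): TCP orientation.
- arm.current_force(): force on the tool from outside, world axes, zero at the start.
- arm.current_torque(): the same for the moment, N m.
- arm.current_width(): finger opening in m.
Only numpy, scipy, OpenCV 4.12 (cv2) and the standard library are available. Lean on these libraries where they do the work, as an engineer would, in place of code of your own. Each camera call takes 0.05 s, during which the arm holds its last target. There are 200 camera calls.

## Working session

There is one attempt and no reset: what is moved stays moved. The work goes in short steps, each a Python script; the robot and the scene stay as the last script left them, time stands still between calls to the robot, and variables do not carry over. Pictures are saved under pics/ and viewed, about 8 in all and at most 12, crops included, and the job is handed in when it is done.

```bash
mkdir -p pics; ls; python3 - <<'E'
from rig import arm
import cv2
for n in("side","top"):
    im=arm.snapshot(n); cv2.imwrite(f"pics/{n}0.png",im[:,:,::-1])
    c=arm.get_calibration(n); print(c["intrinsics"],c["cam_to_world"])
print(arm.grip_depth,arm.current_t(),arm.current_tool_rot())
E
```

```text
pics
[[506.13512447   0.         326.32344802]
 [  0.         506.13512447 197.92403396]
 [  0.           0.           1.        ]] [[-0.76039372 -0.38633464  0.52206028 -0.014452  ]
 [-0.64909783  0.42513928 -0.63081582  0.65197379]
 [ 0.02175767 -0.81853658 -0.57404222  0.69426723]
 [ 0.          0.          0.          1.        ]]
[[463.43110706   0.         324.09725194]
 [  0.         463.43110706 201.62399031]
 [  0.           0.           1.        ]] [[-0.03022141 -0.9985205   0.04520476  0.47353409]
 [-0.9994924   0.02973285 -0.01144134  0.00614705]
 [ 0.01008035 -0.04552758 -0.99891222  1.13937884]
 [ 0.          0.          0.          1.        ]]
0.0188 0.1 [[ 9.13181024e-01  4.07554035e-01 -3.53319908e-04]
 [ 4.07554178e-01 -9.13180455e-01  1.02448424e-03]
 [ 9.48878538e-05 -1.07953658e-03 -9.99999413e-01]]
```

View pics/side0.png

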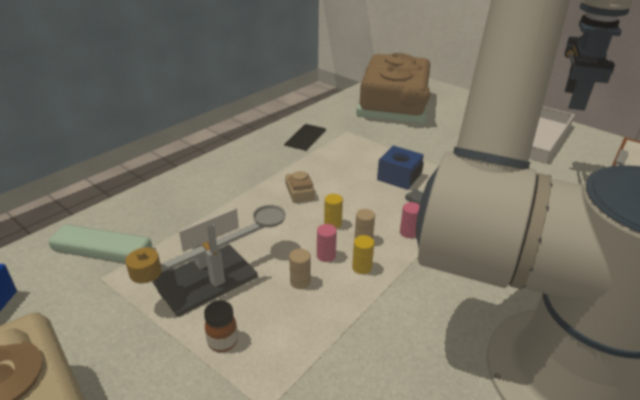

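View pics/top0.png

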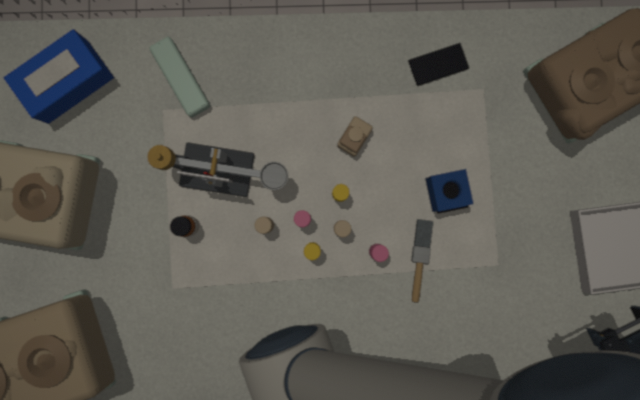

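Two sand cores are visible: top view (264,226) and (343,230). The lookalikes are pink (303,219), (379,253) and yellow (341,192), (313,252). Jar (183,226), fragment (354,137), brush (420,260), cell (450,190), pan (274,176). I'll confirm in enlarged crops.

```bash
python3 - <<'E'
import cv2,numpy as np
im=cv2.imread("pics/top0.png")
def crop(x,y,w,h,s):
    c=cv2.resize(im[y:y+h,x:x+w],None,fx=s,fy=s,interpolation=cv2.INTER_CUBIC)
    c=cv2.convertScaleAbs(c,alpha=1.5)
    for i in range(0,w,10):
        cv2.line(c,(i*s,0),(i*s,8 if i%50 else 16),(0,255,0),1); 
        if (x+i)%20==0: cv2.putText(c,str(x+i),(i*s,20),0,.35,(0,0,255))
    for j in range(0,h,10):
        cv2.line(c,(0,j*s),(8,j*s),(0,255,0),1)
        if (y+j)%20==0: cv2.putText(c,str(y+j),(10,j*s+4),0,.35,(0,0,255))
    return c
cv2.imwrite("pics/c1.png",crop(140,130,160,120,5))
cv2.imwrite("pics/c2.png",crop(320,160,160,120,5))
E
```

```text
(no output)
```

View pics/c1.png

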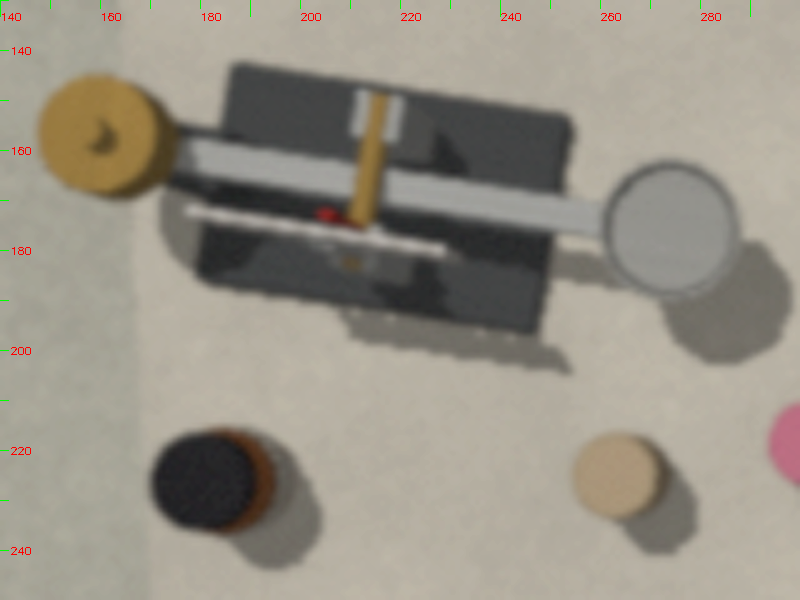

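View pics/c2.png

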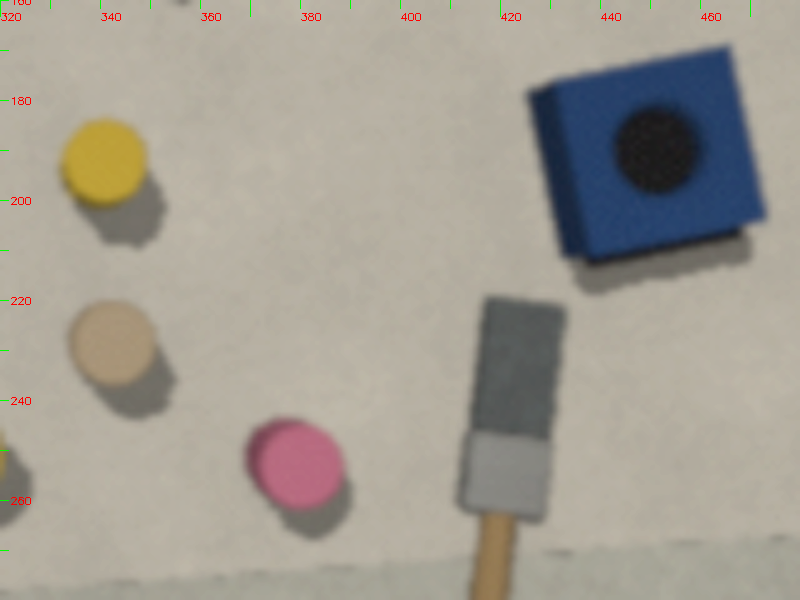

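Confirmed: the sand cores have their top centres at (263,225) and (342.6,228.6). The pan rim centre is at (274.2,175.8) and the bore mouth at (451.5,190). Next I turn these into world positions.

```bash
cat >h.py <<'E'
from rig import arm
import numpy as np,cv2
def p2w(n,u,v,z):
    c=arm.get_calibration(n);T=np.array(c["cam_to_world"])
    d=T[:3,:3]@np.linalg.solve(c["intrinsics"],[u,v,1]);o=T[:3,3]
    return (o+d*(z-o[2])/d[2]).round(4)
def w2p(n,p):
    c=arm.get_calibration(n);T=np.linalg.inv(c["cam_to_world"])
    q=np.array(c["intrinsics"])@(T[:3,:3]@p+T[:3,3]);return (q[:2]/q[2]).round(1)
def R(deg): # tool down, jaw (y) axis at angle deg in world xy
    a=np.radians(deg);y=np.array([np.cos(a),np.sin(a),0]);z=np.array([0,0,-1.]);return np.column_stack([np.cross(y,z),y,z])
E
python3 - <<'E'
from h import *
P={'L':(263,225,.07),'Rr':(342.6,228.6,.07),'pan':(274.2,175.8,.092),'cw':(159.4,157,.1),'bore':(451.5,190,.062),'pinkL':(303,219,.07),'pinkR':(379.5,253.5,.07),'yT':(341,192,.07),'yB':(313,252,.07),'jar':(181,226,.075),'ferr':(421,260,.01),'brushtip':(426,220,.01)}
W={k:p2w("top",*v) for k,v in P.items()}
for k,w in W.items(): print(k,w,np.hypot(*w[:2]).round(3),w2p("side",w))
b=W['cw']-W['pan'];print(np.linalg.norm(b[:2]),np.degrees(np.arctan2(b[1],b[0])))
E
```

```text
L [0.4723 0.1361 0.07  ] 0.492 [300.  253.8]
Rr [ 0.4584 -0.0468  0.07  ] 0.461 [365.2 213. ]
pan [0.5828 0.1054 0.092 ] 0.592 [269.5 213. ]
cw [0.6319 0.3611 0.1   ] 0.728 [141.  264.3]
bore [ 0.5406 -0.3046  0.062 ] 0.621 [400.9 156.2]
pinkL [0.4833 0.0437 0.07  ] 0.485 [327.7 228.3]
pinkR [ 0.3987 -0.1299  0.07  ] 0.419 [411.6 206.9]
yT [ 0.543  -0.0459  0.07  ] 0.545 [333.5 197.4]
yB [0.4069 0.0229 0.07  ] 0.408 [364.9 239.8]
jar [0.4757 0.3227 0.075 ] 0.575 [219.8 307.6]
ferr [ 0.3756 -0.238   0.01  ] 0.445 [442.7 211.5]
brushtip [ 0.4724 -0.254   0.01  ] 0.536 [410.6 192.5]
0.26037146541047845 79.13026446198955
```

```bash
python3 - <<'E'
import cv2
im=cv2.imread("pics/side0.png")
a=cv2.convertScaleAbs(cv2.resize(im[160:300,240:440],None,fx=4,fy=4,interpolation=cv2.INTER_CUBIC),alpha=1.5)
for i in range(0,200,20):
    cv2.line(a,(i*4,0),(i*4,8),(0,255,0));cv2.putText(a,str(240+i),(i*4,20),0,.35,(0,0,255))
for i in range(0,140,20):
    cv2.line(a,(0,i*4),(8,i*4),(0,255,0));cv2.putText(a,str(160+i),(10,i*4+4),0,.35,(0,0,255))
cv2.imwrite("pics/s1.png",a)
E
```

```text
(no output)
```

View pics/s1.png

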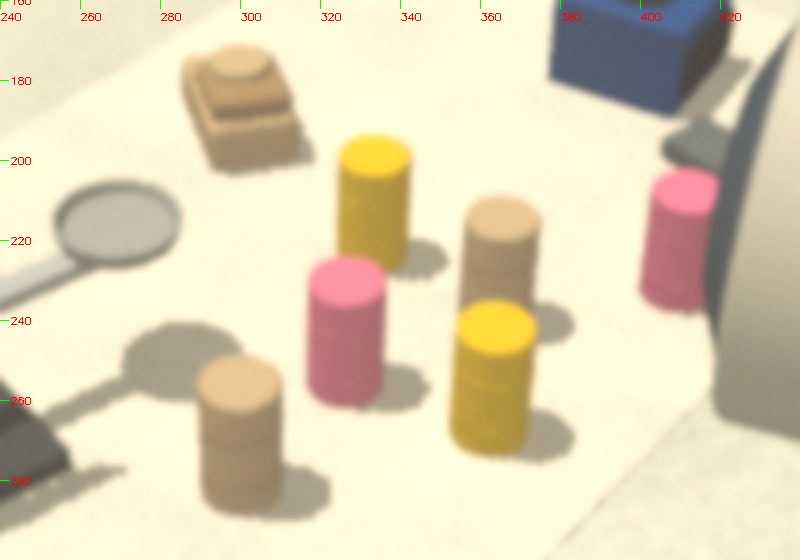

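```bash
cat >>h.py <<'E'
def best(p,deg):
    j0=np.array(arm.current_joint_positions());o=[]
    for d in(deg,deg+180):
        q=arm.solve_ik(p,R(d))
        if q is not None:o.append((abs(np.array(q)-j0).max()+.3*abs(q[5]),d))
    return min(o)[1]
def go(p,deg):
    d=best(p,deg);arm.move_to(p,R(d));return d
def grab(xy,degs,h=.042):
    xy=np.array(xy)
    go([*xy,.2],degs[0]);arm.grip(.07)
    for i,d in enumerate(degs):
        dd=best([*xy,h],d)
        if i==0: arm.move_l([*xy,h],R(dd),.15)
        else:
            arm.move_l([*xy,.085],None,.15); dd=go([*xy,.085],d); arm.move_l([*xy,h],None,.1)
        if i==len(degs)-1:
            arm.sleep(.2);f0=np.array(arm.current_force())
        arm.grip(0.03);w=arm.current_width();print('width',w)
        if i<len(degs)-1: arm.grip(.07)
    arm.move_l([*xy,.1],None,.15);arm.sleep(.4)
    f=np.mean([arm.current_force() for _ in range(5)],0)
    print('f0',f0,'lift',f,'t',arm.current_t())
E
python3 - <<'E'
from h import *
grab([.4723,.1361],[79,-11])
print(arm.current_ee_pos(),arm.current_joint_positions())
arm.sleep(.3);print(arm.current_force())
E
```

```text
width 0.039210687644462276
width 0.03946427205056119
f0 [ 0.21453345 -0.01573156 -0.69482507] lift [ 0.0153539   0.33767408 -1.93811254] t 9.8417
[0.47210988 0.136055   0.09959562] [ 9.10885813e+00  2.67772138e+01  1.03154849e+02 -1.69065638e-04
  5.01100747e+01  2.01106389e+01]
[ 0.07267092 -0.37923976 -2.04695753]
```

```bash
python3 - <<'E'
from h import *
F=lambda:np.mean([arm.current_force()[2] for _ in range(3)]).round(2)
arm.move_l([.4723,.1361,.22],None,.25)
arm.move_l([.5828,.1054,.22],R(best([.5828,.1054,.22],-11)),.2)
arm.move_l([.5828,.1054,.131],None,.1);arm.sleep(.3);print(F())
for z in np.arange(.130,.1255,-.001):
    arm.move_l([.5828,.1054,z],None,.02);arm.sleep(.1);print(z.round(3),F())
s=arm.snapshot("side");cv2.imwrite("pics/s2a.png",s[:,:,::-1])
arm.grip(.055);print(arm.current_t())
arm.sleep(1.0);print(F(),arm.current_width())
s=arm.snapshot("side");cv2.imwrite("pics/s2.png",s[:,:,::-1])
print(abs(s.astype(int)-0).mean(),arm.current_t())
ims=[cv2.resize(cv2.imread(f"pics/{n}.png")[120:320,120:320],None,fx=2,fy=2*1.5,interpolation=2) for n in("s2a","s2")]
cv2.imwrite("pics/s2c.png",cv2.convertScaleAbs(np.hstack(ims),alpha=1.5))
E
```

```text
-2.22
0.13 -1.24
0.129 -1.38
0.128 -2.21
0.127 -0.16
0.126 0.13
15.0917
-0.07 0.05476043650000695
122.6470078125 16.1417
```

View pics/s2c.png

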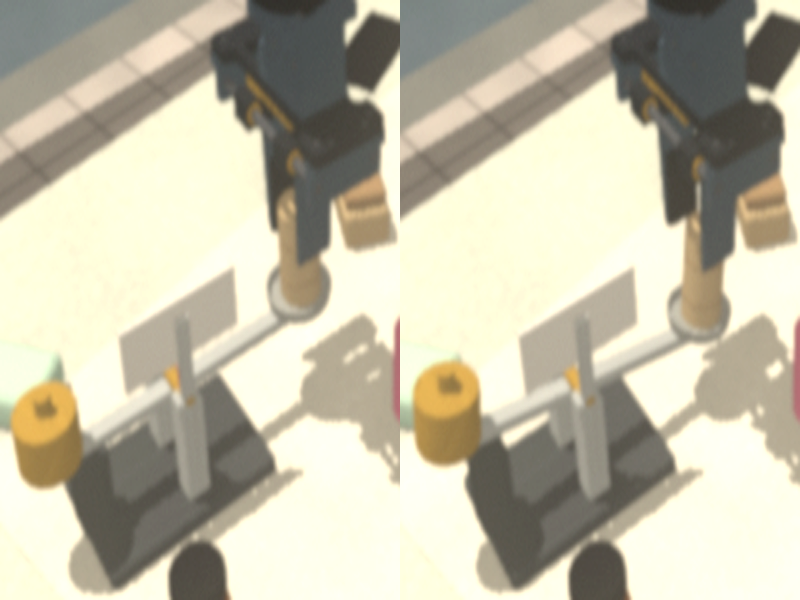

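The pan sank with the core upright in it, so the left core is the dense one. Next I retreat, centre the other core by squeezing it both ways, and photograph it to find the camera bias.

```bash
python3 - <<'E'
from h import *
xy=[.4584,-.0468]
arm.move_l([.5828,.1054,.25],None,.2)
go([*xy,.2],90);arm.grip(.07)
arm.move_l([*xy,.042],None,.2);arm.grip(.03);print(arm.current_width());arm.grip(.07)
arm.move_l([*xy,.085],None,.2);go([*xy,.085],0);arm.move_l([*xy,.042],None,.15);arm.grip(.03);print(arm.current_width());arm.grip(.07);
print(arm.current_ee_pos())
arm.move_l([*xy,.15],None,.25);go([.5406,-.3046,.2],0)
s=arm.snapshot("top");cv2.imwrite("pics/t3.png",s[:,:,::-1]);print(arm.current_t(),arm.current_joint_positions())
s=s[:,:,::-1]
b=cv2.imread("pics/top0.png")
def cr(im,x,y):return cv2.convertScaleAbs(cv2.resize(im[y:y+40,x:x+40],None,fx=10,fy=10,interpolation=2),alpha=1.5)
o=np.hstack([cr(b,323,209),cr(s,323,209)])
cv2.imwrite("pics/t3c.png",np.vstack([o,np.hstack([cv2.convertScaleAbs(cv2.resize(s[140:240,200:300],(400,200)),alpha=1.5)[:200],cv2.resize(s[120:320,300:480],(400,200))])]))
E
```

```text
0.03972066641476864
0.039226017720021746
[ 0.45837386 -0.04679769  0.04198843]
25.725 [-3.48067298e+01  2.86471900e+01  7.88992862e+01  1.63689206e-02
  7.25469607e+01 -3.48765134e+01]
```

View pics/t3c.png

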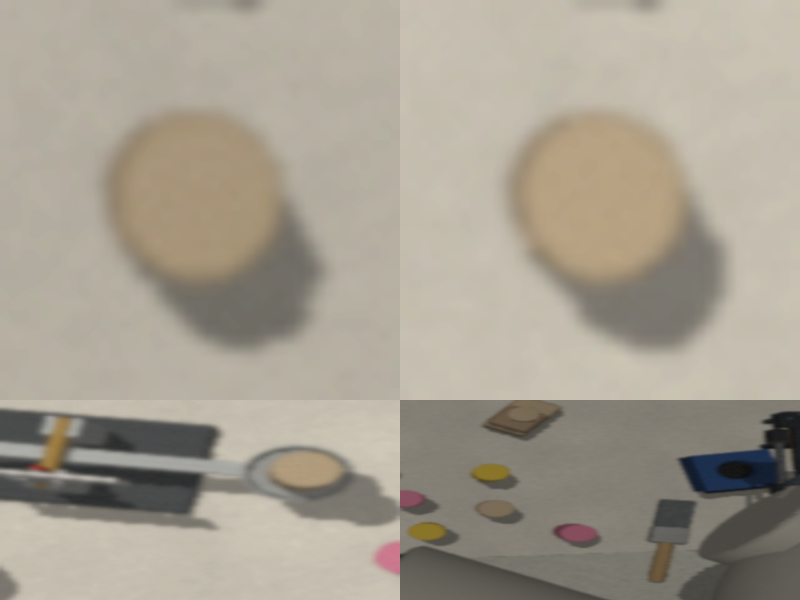

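```bash
cat >>h.py <<'E'
def FF(n=4):
    o=[]
    for _ in range(n): o.append(arm.current_force());arm.sleep(.01)
    return np.mean(o,0)
def down(x,y,z0,z1,dz,base,fz=5,fl=5,feed=.02):
    for z in np.arange(z0,z1,-dz):
        arm.move_l([x,y,z],None,feed);f=FF()-base;print(round(z,4),f.round(1))
        if f[2]>fz or np.hypot(*f[:2])>fl: break
    return z
E
python3 - <<'E'
from h import *
xy=[.4584,-.0468]; X,Y=.5405,-.3041
go([*xy,.15],0);arm.move_l([*xy,.042],None,.2);arm.sleep(.2);f0=FF();arm.grip(.03);print(arm.current_width())
arm.move_l([*xy,.2],None,.2);arm.sleep(.2);print('weigh',FF(8)-f0)
d=go([X,Y,.2],0);arm.move_l([X,Y,.108],None,.15);arm.sleep(.3);b=FF(10)
np.save("b.npy",b);print(b,arm.current_ee_pos(),arm.current_t())
down(X,Y,.106,.093,.001,b,4,4)
print(arm.current_ee_pos(),arm.current_t())
E
```

```text
0.03932133822102132
weigh [ 0.39170011 -0.11046127 -1.53629914]
[-0.21187109 -0.03432676 -1.27798513] [ 0.54062095 -0.30423358  0.10836594] 31.7
0.106 [-0.   0.   0.1]
0.105 [ 0.8 -0.2 -0.1]
0.104 [ 0.5 -0.8 -0. ]
0.103 [ 0.1 -0.1 -0.3]
0.102 [0.6 0.1 0. ]
0.101 [-0.  -0.   0.1]
0.1 [-0.  0. -0.]
0.099 [-0.2  0.4  0.2]
0.098 [ 0.  -0.1  0.2]
0.097 [0.2 0.4 0.6]
0.096 [0.1 0.1 0.1]
0.095 [-0.   0.   0.4]
0.094 [ 0.2  0.1 -0. ]
[ 0.54049508 -0.30409216  0.09396974] 35.3833
```

```bash
python3 - <<'E'
from h import *
X,Y=.5405,-.3041;b=np.load("b.npy")
z=down(X,Y,.093,.066,.001,b,4,5)
z=down(X,Y,z-.0007,max(z-.0115,.0655),.0007,b,11.5,6,.015)
print(arm.current_ee_pos(),arm.current_t(),arm.current_width())
E
```

```text
0.093 [ 0.4 -0.1  0.1]
0.092 [ 0.2  0.5 -0.2]
0.091 [-0.1  0.5 -0.1]
0.09 [ 0.2 -0.  -0.1]
0.089 [ 1.2 -0.3  0.9]
0.088 [-0.4 -0.3  4.9]
0.0873 [-0.5  0.7  6.4]
0.0866 [0.  0.1 6.5]
0.0859 [-0.  -0.   6.6]
0.0852 [ 0.5 -0.4  6.3]
0.0845 [ 0.2 -0.5  5.7]
0.0838 [ 0.4 -0.3  6.1]
0.0831 [ 0.6 -0.4  5.8]
0.0824 [ 0.2 -0.1  5.5]
0.0817 [ 1.1 -0.1  6.4]
0.081 [ 0.6 -0.3  5.9]
0.0803 [ 0.7 -0.1  8.4]
0.0796 [-0.6  0.6 12. ]
[ 0.54062344 -0.30423092  0.08003811] 40.4833 0.03922331378671422
```

```bash
python3 - <<'E'
from h import *
X,Y=.5405,-.3041;b=np.load("b.npy")
down(X,Y,.0794,.0785,.0003,b,14,6,.01);arm.sleep(.4);print(FF()-b,arm.current_ee_pos())
arm.grip(.06);arm.move_l([X,Y,.25],None,.15);print(arm.current_t())
arm.move_joints([-75,10,70,0,90,-5]);
arm.sleep(.2);print(arm.current_t(),arm.current_ee_pos())
s=[arm.snapshot(n)[:,:,::-1] for n in("side","top")]
c=lambda i,x,y,w,h:cv2.convertScaleAbs(cv2.resize(s[i][y:y+h,x:x+w],(400,300),interpolation=2),alpha=1.5)
cv2.imwrite("pics/f.png",np.vstack([np.hstack([c(0,360,120,80,60),c(0,120,180,200,150)]),np.hstack([c(1,400,150,100,75),c(1,140,100,240,180)])]))
E
```

```text
0.0794 [-0.5  0.7 13. ]
0.0791 [-1.5  0.8 15.2]
[-1.2520606   1.13011156 15.01975915] [ 0.54064691 -0.30424972  0.07969818]
43.2917
45.1417 [ 0.20413633 -0.529062    0.44723807]
```

View pics/f.png

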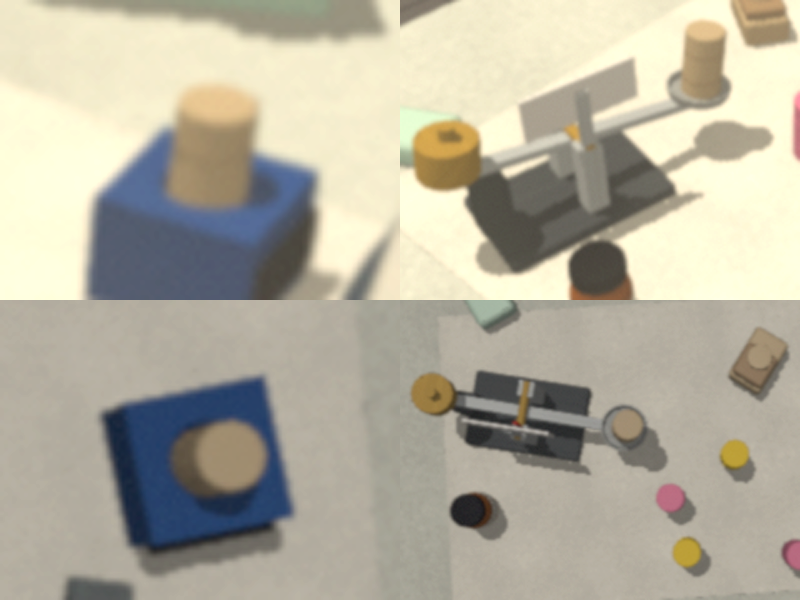

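The final view shows the porous core upright in the bore (top at about (457.8,188.8)). The dense core stands in the sunken pan, and the bystanders are where they were. I'll check the verticality number, then hand in.

```bash
python3 - <<'E'
from h import *
print(p2w("top",457.8,188.8,.108))
arm.sign_off();print(arm.current_t())
E
```

```text
[ 0.54   -0.3055  0.108 ]
the job is handed in; nothing more can be done
the job is handed in; nothing more can be done
```

I've handed the job in: the dense core is standing in the sunken pan, and the porous core is in the test cell with the bed pressed to the bottom. `sign_off` gives no verdict, so this rests on my own checks. The clock stood at about 45 s of the 64 s.

- **Weighing:** I stood the left core in the pan first and let go. The pan sank and stayed down, so that core is the dense one and I left it there. The force sensor alone was too noisy to tell the cores apart (about 1.3–2 N for the dense core, 1.5 N for the other), so I relied on the balance.
- **Test cell:** I centred the other core by squeezing it both ways, then lowered it into the bore with almost no side force. It met the bed about 16 mm below the mouth. The bed gave way at about 6 N (8 N was expected) for about 8 mm, then met the buffer. I finished at about 15 N, well below the 24 N ramming limit.
- **Last pictures:** the core in the cell is upright, its top within about 1.5 mm of the axis I aimed for. The dense core stands in the lowered pan. The jar and fragment look unmoved. The arm is clear of everything.
- **Not confirmed:** I judged the beam tilt by eye only and inferred the bed travel from arm height and force. I did not measure how far the dense core is from the pan centre. The last crops barely showed the brush, but an earlier picture showed it in place and the arm stayed well above it.

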